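Shut the glass bench's press-turn gas valve and put the paddle away

TASK

Close the glassblowing bench down: press the sprung bar knob on the tilted gas console in, turn it clockwise (seen facing the panel) to its end stop while pressed, and let it spring fully back out there. Also lay the flat paddle lengthwise and flat in the empty compartment of the tool tray. Leave the tongs lying in their own compartment, do not knock over the bottle or the jar, and let go of everything.

Things in the scene. Friction and masses are not known exactly. Their poses are not given: they have to be found in the camera images.
- console: Grey gas valve console, fixed: a 190 x 180 x 60 mm box on a bracket, tilted so that its face looks up and towards the robot, 27 deg from level; its low edge stands towards the robot. Highest edge 146 mm above the table. Origin: middle of its footprint on the table; x points to its back (high side), z up.
- valve_grip (a point): Point on the knob's axis at the height to grip. The black bar knob (70 long x 18 wide x 37 mm tall) stands on a 72 mm round flange. Site z points out of the tilted panel along the knob's axis, x along the bar towards its pointer end (steel inlay), y across the 18 mm width. The bar's top is 13 mm above this point, the flange 24 mm below it, the panel's face 44 mm below. Site moves with the knob.
- valve_press (a joint): How far the knob is pressed into the panel, m: 0 = sprung fully out, 0.010 = fully in. 5 N starts it, 10 N holds it fully in. It must be in by at least 7 mm to pass from the open sector to the shut position; in between it cannot spring out.
- valve_turn (a joint): Knob angle, rad, growing clockwise seen facing the panel. 0 = bar points straight up the panel. 0 to about 0.32 is the open sector; without pressing it is blocked there. The end stop is at 1.42; from about 1.30 on the knob springs out and is locked shut.
- tray: Aluminium tool tray, fixed, 250 (x) x 208 (y) x 26 mm high, walls and floor 4 mm thick, with one wall along x dividing it in two compartments, each 242 x 98 mm inside. Origin: centre of its underside; z up.
- tray_empty (a point): Centre of the inner floor (4 mm above the table) of the empty compartment (the one on the tray's -y side); x along its 242 mm length, y across its 98 mm width. Walls rise 22 mm above this floor.
- paddle: Flat paddle 190 mm long, 0.17 kg, lying loose on the table: dark graphite blade 90 x 60 x 12 mm thick (from x = 5 to 95 mm) and pale wooden handle 100 x 24 x 24 mm (x = -95 to 5 mm), undersides level. Origin: on its underside, at mid length; x along it towards the blade, z up. Grip the handle about x = -15 mm, across y.
- tongs: Loose steel tongs 215 mm long, 50 mm wide, 16 mm thick, lying in the tray's other compartment. Origin on the underside. Bystander.
- bottle: Clear water bottle with a green cap, 64 mm wide, 190 mm tall, standing loose beyond the task's things. Origin under its centre, z up. Bystander.
- frit_jar: Amber jar with a steel lid, 60 mm wide, 90 mm tall, standing loose. Origin under its centre, z up. Bystander.
Mind the look-alikes: they are no part of the job. What is meant by the paddle is not green or red, and is the larger of those in its own colour.

How it is judged:
By the outcome, as a careful person would: the job done as asked, in the order asked, and still so for the second after the job is handed in, with the robot touching nothing.
It also fails if it takes over 66 s, if anything falls off the work surface, if the arm or the gripper's body presses on something with over 40 N, if the wrist force passes 120 N, or if a joint passes its speed limit or range.

ROBOT

A 6-joint arm with a two-finger parallel gripper is mounted at the origin on the work surface. World frame = base frame: x ahead of the robot, y to its left, z up, the work surface at z = 0. Lengths are in m, angles in degrees, forces in N, time in s.
With the tool pointing down it reaches from about 0.4 to 0.825 m from the base axis. Payload 7 kg.
Tool frame: the origin (TCP) lies at the centre of the arm's flange, where the gripper is bolted on; the fingertips stand 178 mm ahead of it and the grasp point (between the pads) lies 159 mm ahead of it; z points along the fingers, y is the line along which they close (so a half turn about z gives the same grasp; the last joint's range is limited). The gripper opens to 88 mm and grips with 3 to 60 N. Pads are 19 mm wide; open, the fingers measure 130 mm over their backs; the gripper's body (78 mm by 193 mm) begins 47 mm behind the grasp point.
Start: joints at [-48.581, 20.546, 0.682, 0, -70.136, -16.507], TCP at [0.284, -0.612, 0.405] pointing down, gripper open.
Joint ranges: [-176.03, 176.03], [-82.01, 121.73], [-58.28, 71.71], [-173.87, 95.51], [-174.79, -0.11], [-173.66, 173.66]. Speed limits (degrees/s): [136.94, 136.94, 172.46, 180, 180, 180].

INTERFACE

Orientations are given as [roll, pitch, yaw] about the fixed x, y, z axes, in that order (R = Rz(yaw) Ry(pitch) Rx(roll)).
In Python, from plant import telemetry, snapshot, workorder, nets gives the robot as it stands.
- The arm moves only by the shell command python3 -m creep 'ROWS'. ROWS is JSON, a list that holds one entry, the list of rows, each a list of 5 numbers: the shift along the tool's x, y, z normalised to -1 to 1, where 1 is 0.2 m, then the turn about the tool's z normalised to -1 to 1, where 1 is pi/2 rad, then the opening, from 0 (shut) to 1 (fully open). In form: [[[x, y, z, spin, hand], ...]]. A call has 1 to 8 rows; each row shifts and turns the commanded pose from where the row before left it, along the tool's axes as they then stand; what a row does not reach is not made up. A row lasts 1/12 s, in which the tool goes at most 41.7 mm and 7.16 degrees, less where a joint would pass 70% of its speed; a pose out of reach is approached as far as the arm can. A call with a number of a shift or a turn outside -1 to 1 is refused whole. A call with a gripper value outside its range is refused whole. The fingers move at their own pace and stop on an object; the grip force is fixed at half the most. Time passes only in rows, so rows that do not move let the fingers close. It gives the time, the measured TCP pose, the force, the opening and the grip force at its end, in the units of the state.
- telemetry.get_obs(): the state, without advancing time (a new reading comes with each control period).
- snapshot(name): name is "side" or "top"; returns a dict with "frame" (480x640x3 uint8, red, green, blue), "fx", "fy", "cx", "cy" (pixels), "k1" (the pictures are not rectified: a ray, as slopes to the right and down, at radius r is drawn at 1 + k1 r^2 times it, then the intrinsics apply), "rvec" (rotation vector, rad) and "tvec" (3), from world to camera coordinates, as OpenCV has them. Camera axes: x right, y down, z forward; pixel columns grow to the right and rows downward; lengths in m; the calibration is good to about 2 mm. A picture is of the moment at which its call begins. There is no depth.
- workorder.close_job(): hands the job in; it is judged then, once.
Trained networks look in a picture, given as the dict that the camera call returned (one of the last four; its "shot" number tells which), for a name from the list of things; names that differ only in an ending like _2 or _b are one class to them, and where a whole thing is asked for, a point or a joint stands for the part that bears it (a point fixed in the world has none). Each returns a list of dicts, best first, with "confidence" (0 to 1); they miss things now and then, are a little off and sometimes report something else, mostly with a low value. They report only what shows in the picture. A call takes as long as a camera call. They do not tell look-alikes from the thing itself.
- nets.find_in(picture, query): "uv" ([column, row] in pixels, amid what is visible of it).
- nets.masks_of(picture, query): "region" (480x640 bool, what is visible of it) and "uv" ([column, row] in pixels, amid what is visible of it).
- nets.landmark_of(picture, query): "uv" ([column, row] in pixels: a listed point, or the origin of a listed thing).
The state is a dict: "clock": time; "joint_pos": joint angles; "qvel": joint speeds; "tau": joint torques, N m; "tool_pos": TCP position; "orientation": TCP orientation; "force": force on the tool from outside, world axes, zero at the start; "moment": the same for the moment, N m; "opening": finger opening in m; "gripper_force": force on a finger pad.
Only numpy, scipy, OpenCV 4.12 (cv2) and the standard library are available. Lean on these libraries where they do the work, as an engineer would, in place of code of your own. Each camera call takes 0.05 s, during which the arm holds its last target. There are 200 camera calls.

## Working session

There is one attempt and no reset: what is moved stays moved. The work goes in short steps, Python scripts to look and compute and a shell command to move; the robot and the scene stay as the last step left them, time stands still between calls to the robot, and variables do not carry over. Pictures are saved under pics/ and viewed, at most 10 in all, crops included, and the job is handed in when it is done.

```bash
ls; mkdir -p pics
cat > h.py <<'E'
import numpy as np, cv2
from scipy.spatial.transform import Rotation as R
from plant import telemetry, snapshot, workorder, nets
def cam(p):
    Rm=cv2.Rodrigues(np.array(p["rvec"],float))[0]; t=np.array(p["tvec"],float)
    K=np.array([[p["fx"],0,p["cx"]],[0,p["fy"],p["cy"]],[0,0,1]]); d=np.array([p["k1"],0,0,0,0.])
    return Rm,t,K,d
def ray(p,uv):
    Rm,t,K,d=cam(p); n=cv2.undistortPoints(np.array([[uv]],float),K,d)[0,0]
    return -Rm.T@t, Rm.T@np.array([n[0],n[1],1])
def atz(p,uv,z):
    c,r=ray(p,uv); return c+r*(z-c[2])/r[2]
def tri(p,u,q,v):
    c1,r1=ray(p,u); c2,r2=ray(q,v)
    s=np.linalg.lstsq(np.c_[r1,-r2],c2-c1,rcond=None)[0]
    a=c1+r1*s[0]; b=c2+r2*s[1]; return (a+b)/2,np.linalg.norm(a-b)
def proj(p,X):
    Rm,t,K,d=cam(p); return cv2.projectPoints(np.array(X,float).reshape(-1,3),np.array(p["rvec"],float),t,K,d)[0][:,0]
def save(p,n): cv2.imwrite("pics/"+n,cv2.cvtColor(p["frame"],cv2.COLOR_RGB2BGR))
E
python3 - <<'E'
from h import *
np.set_printoptions(precision=3,suppress=True)
T=snapshot("top");S=snapshot("side")
save(T,"t0.png");save(S,"s0.png")
print(telemetry.get_obs())
for n in["console","valve_grip","tray","tray_empty","paddle","tongs","bottle","frit_jar"]:
    for nm,p in(("T",T),("S",S)):
        print(n,nm,"LM",[(np.round(d["uv"]).tolist(),round(d["confidence"],2)) for d in nets.landmark_of(p,n)],"FI",[(np.round(d["uv"]).tolist(),round(d["confidence"],2)) for d in nets.find_in(p,n)])
E
```

```text
pics
{'clock': 0.1, 'joint_pos': array([-48.582,  20.586,   0.637,  -0.017, -70.135, -16.506]), 'qvel': array([-0.067, -0.043,  0.087, -0.012,  0.009, -0.063]), 'tau': array([ -0.   , -58.416,  29.375,   7.016,   0.01 ,  -0.   ]), 'tool_pos': array([ 0.284, -0.612,  0.404]), 'orientation': array([ 179.915,   -0.008, -155.094]), 'force': array([-0.573,  1.265,  1.138]), 'moment': array([-0.001, -0.028, -0.012]), 'gripper_force': 0.0, 'opening': 0.08796175617075282}
console T LM [([380.0, 250.0], 0.9)] FI [([385.0, 242.0], 0.94)]
console S LM [([355.0, 236.0], 0.88)] FI [([353.0, 219.0], 0.69)]
valve_grip T LM [([386.0, 257.0], 0.98), ([381.0, 248.0], 0.53)] FI [([385.0, 251.0], 0.57), ([334.0, 141.0], 0.36)]
valve_grip S LM [([370.0, 201.0], 0.63)] FI [([363.0, 203.0], 0.72)]
tray T LM [([495.0, 248.0], 0.58)] FI [([498.0, 250.0], 0.58), ([386.0, 256.0], 0.19)]
tray S LM [([422.0, 188.0], 0.87), ([410.0, 199.0], 0.28)] FI [([428.0, 184.0], 0.7), ([354.0, 218.0], 0.42)]
tray_empty T LM [([514.0, 248.0], 0.98)] FI [([500.0, 252.0], 0.68), ([334.0, 139.0], 0.19)]
tray_empty S LM [([349.0
[... 341 characters left out ...]
46.0, 288.0], 0.92), ([347.0, 412.0], 0.83), ([216.0, 434.0], 0.82), ([422.0, 190.0], 0.58), ([367.0, 199.0], 0.49)] FI [([314.0, 331.0], 0.8), ([341.0, 402.0], 0.78), ([220.0, 448.0], 0.72), ([238.0, 285.0], 0.71)]
tongs T LM [([472.0, 250.0], 0.98)] FI [([482.0, 256.0], 0.69)]
tongs S LM [([412.0, 199.0], 0.9)] FI [([413.0, 197.0], 0.77), ([361.0, 203.0], 0.58)]
bottle T LM [([335.0, 151.0], 0.91)] FI [([333.0, 139.0], 0.96)]
bottle S LM [([247.0, 221.0], 0.84), ([347.0, 163.0], 0.29)] FI [([243.0, 194.0], 0.59)]
frit_jar T LM [([476.0, 161.0], 0.94)] FI [([499.0, 251.0], 0.7), ([482.0, 155.0], 0.63)]
frit_jar S LM [([346.0, 166.0], 0.86)] FI [([346.0, 153.0], 0.89), ([362.0, 204.0], 0.3)]
```

View pics/t0.png

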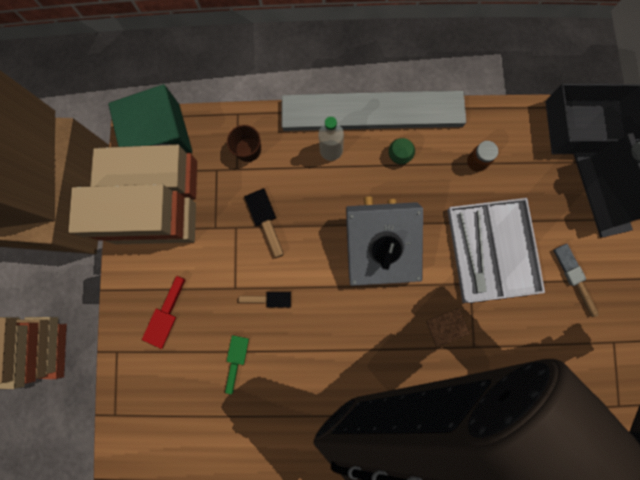

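View pics/s0.png

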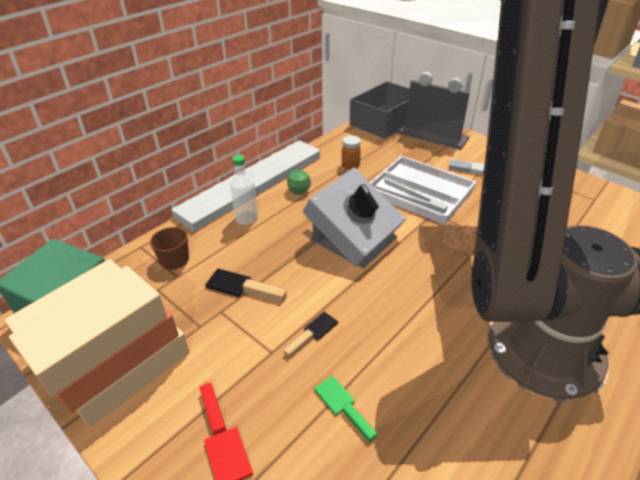

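Paddle candidates in the top view: large graphite blade with a pale handle (266,224), small graphite one (265,298), red (163,315), green (236,362), and the brush at the right (575,275). The description (not green or red, larger of its colour) points to (266,224). Next I measure positions and crop that choice.

Run:
```python
from h import *
np.set_printoptions(precision=4,suppress=True)
T=snapshot("top");S=snapshot("side")
crop=np.hstack([cv2.resize(T["frame"][180:310,225:305],(320,520),interpolation=2),cv2.resize(T["frame"][195:295,335:435],(480,480),interpolation=2)[:520] if 0 else cv2.copyMakeBorder(cv2.resize(T["frame"][195:295,340:430],(468,520),interpolation=2),0,0,0,0,0)])
cv2.imwrite("pics/c0.png",crop[:,:,::-1])
print("campos",ray(T,(0,0))[0],ray(S,(0,0))[0])
g=lambda p,n,i=0:np.array(nets.landmark_of(p,n)[i]["uv"])
for n in["valve_grip","console","tray","tray_empty","tongs","bottle","frit_jar"]:
    a,b=g(T,n),g(S,n); print(n,a,b,*tri(T,a,S,b),"T@0",atz(T,a,0.0),"S@0",atz(S,b,0.0))
for p in(T,S):
    for d in nets.landmark_of(p,"paddle"): print("pad",d["uv"],d["confidence"],atz(p,d["uv"],0))
    for m in nets.masks_of(p,"paddle"):
        ys,xs=np.nonzero(m["region"]); r=cv2.minAreaRect(np.c_[xs,ys].astype(np.float32))
        print("mask",m["uv"],m["confidence"],len(xs)); 
        P=np.array([atz(p,c,0.012)[:2] for c in np.c_[xs,ys]]); 
        r=cv2.minAreaRect((P*1000).astype(np.float32)); print("  rect mm",r, P.mean(0))
# tray edges via mask
m=nets.masks_of(T,"tray")[0]["region"]; ys,xs=np.nonzero(m); P=np.array([atz(T,c,0.026)[:2] for c in np.c_[xs,ys]])
print("tray rect",cv2.minAreaRect((P*1000).astype(np.float32)))
m=nets.masks_of(T,"console")[0]["region"]; ys,xs=np.nonzero(m); P=np.array([atz(T,c,0.1)[:2] for c in np.c_[xs,ys]])
print("console rect",cv2.minAreaRect((P*1000).astype(np.float32)))
```

```text
campos [0.359  0.1169 1.1844] [-0.0421  0.7328  0.7971]
valve_grip [386.1 254.3] [367.1 197.8] [ 0.4822 -0.0044  0.1482] 0.0011620631316347219 T@0 [ 0.5003 -0.0214  0.    ] S@0 [ 0.6013 -0.1732  0.    ]
console [379.1 247.7] [352.1 240.9] [ 0.5194 -0.0042 -0.0069] 0.0005602399747384523 T@0 [ 0.5182 -0.0037  0.    ] S@0 [0.5148 0.0023 0.    ]
tray [490.3 249.8] [420.3 191.3] [ 0.5038 -0.2978  0.0027] 0.0047059237350828426 T@0 [ 0.5062 -0.2975  0.    ] S@0 [ 0.5038 -0.3027  0.    ]
tray_empty [513.5 249.9] [426.9 182.3] [ 0.5085 -0.3556  0.0029] 0.010308707564012282 T@0 [ 0.5045 -0.3596  0.    ] S@0 [ 0.5145 -0.3562  0.    ]
tongs [474.5 248.9] [412.3 198.7] [ 0.5068 -0.2588 -0.0041] 0.007518250055003998 T@0 [ 0.5095 -0.2555  0.    ] S@0 [ 0.501  -0.2559  0.    ]
bottle [333.8 149. ] [245.1 217.7] [ 0.7999  0.1121 -0.008 ] 0.007703830532002199 T@0 [0.7938 0.1097 0.    ] S@0 [0.7953 0.12   0.    ]
frit_jar [474.2 162.5] [349.1 163.1] [ 0.7431 -0.2665  0.0152] 0.0030089248035161244 T@0 [ 0.7468 -0.2724  0.    ] S@0 [ 0.7597 -0.2852  0.    ]
pad [267.6, 225.2] 0.96 [0.5852 0.2913 0.    ]

[... 1263 characters left out ...]
.2996]
mask [315.5, 331.0] 0.69 839
  rect mm ((387.45941162109375, 301.12530517578125), (134.2589874267578, 46.432823181152344), 88.88250732421875) [0.3867 0.2922]
mask [219.5, 447.9] 0.62 2438
  rect mm ((364.8341064453125, 557.6954345703125), (59.34475326538086, 201.471923828125), 66.44188690185547) [0.3417 0.5671]
mask [340.7, 403.0] 0.6 1438
  rect mm ((225.01846313476562, 379.0929870605469), (51.224063873291016, 149.25926208496094), 76.29998016357422) [0.2337 0.3757]
tray rect ((504.9422607421875, -300.7296142578125), (251.7573699951172, 218.409912109375), 5.370846271514893)
console rect ((522.50244140625, -6.151824951171875), (188.6202850341797, 215.60140991210938), 88.75749206542969)
```

View pics/c0.png

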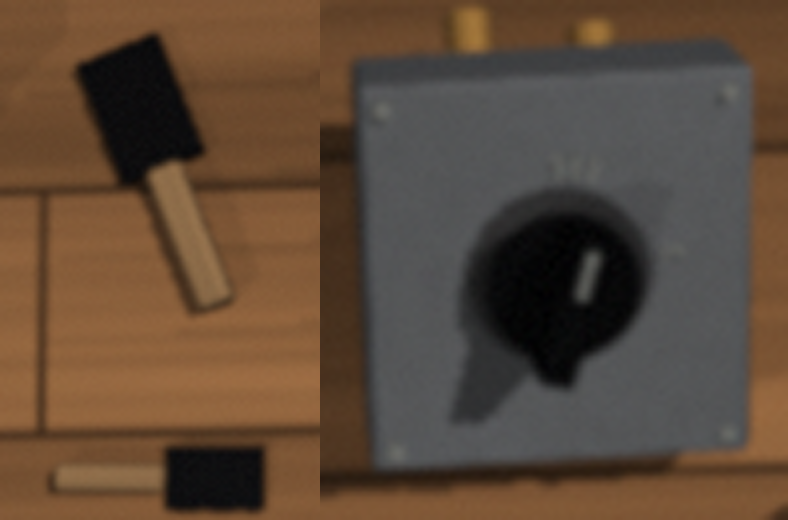

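The left part of the crop shows the large graphite paddle at (266,224), with the small one below it. This confirms the choice by the 190 x 60 mm fit (the small one is about 135 mm long). The right part shows the knob, its inlay pointing slightly clockwise of straight up, at about (391,248) full-frame.

Run:
```python
from h import *
np.set_printoptions(precision=4,suppress=True)
T=snapshot("top");S=snapshot("side")
f=lambda c:(340+(c[0]-320)/5.2,195+c[1]/5.2)
TL,TR,BR,BL=[f(c) for c in((357,92),(750,70),(745,447),(375,467))]
for L in(.190,.180):
    zl=.146-L*np.sin(np.radians(27))
    P=[atz(T,TL,.146),atz(T,TR,.146),atz(T,BR,zl),atz(T,BL,zl)]
    P=np.array(P); print(P, "width",np.linalg.norm(P[0]-P[1]),np.linalg.norm(P[3]-P[2]),"len",np.linalg.norm(P[0]-P[3]),np.linalg.norm(P[1]-P[2]))
    d=(P[0]+P[1]-P[2]-P[3]); e=P[0]-P[1]+P[3]-P[2]; print("yaw",np.degrees(np.arctan2(d[1],d[0])),np.degrees(np.arctan2(e[1],e[0]))-90,"ctr",P.mean(0))
# inlay: on knob top plane
site=np.array([.4822,-.0044,.1482])
for yaw in(0,3):
    Rc=R.from_euler("ZY",[yaw,-27],degrees=True).as_matrix()  # z->n tilted to -x
    n=Rc[:,2]
    def on(p,uv,h):
        c,r=ray(p,uv); return c+r*(n@(site+h*n-c))/(n@r)
    a=on(T,f((582,300)),.013);b=on(T,f((597,252)),.013); q=Rc.T@(b-a); print(yaw,n,Rc.T@(a-site),Rc.T@(b-site),"theta",np.degrees(np.arctan2(-q[1],q[0])))
# knob mean in both cams
for k in range(3):
    T=snapshot("top");S=snapshot("side")
    r=[nets.landmark_of(p,"valve_grip")[0]["uv"] for p in(T,S)]; print(r,tri(T,r[0],S,r[1]))
# tray corner quad in top
m=nets.masks_of(T,"tray")[0]["region"].astype(np.uint8)
c=max(cv2.findContours(m,0,1)[0],key=cv2.contourArea); q=cv2.approxPolyDP(cv2.convexHull(c),8,True)[:,0]; print(q,[atz(T,x,.026) for x in q.astype(float)])
cv2.imwrite("pics/c1.png",np.hstack([cv2.resize(T["frame"][185:315,435:555],(480,520),interpolation=2),cv2.resize(S["frame"][160:290,290:420],(300,520))[:, :300]])[:,:,::-1])
```

```text
[[ 0.5829  0.0829  0.146 ]
 [ 0.5891 -0.0944  0.146 ]
 [ 0.4249 -0.1001  0.0597]
 [ 0.4191  0.0762  0.0597]] width 0.17742329265338955 0.17638897682799778 len 0.185232228469605 0.1855745690380586
yaw 2.1481109265477114 1.940605584991033 ctr [ 0.504  -0.0089  0.1029]
[[ 0.5829  0.0829  0.146 ]
 [ 0.5891 -0.0944  0.146 ]
 [ 0.4246 -0.0992  0.0643]
 [ 0.4189  0.0764  0.0643]] width 0.17742329265338955 0.17567695026796276 len 0.18337339086985502 0.18372171352396552
yaw 1.9635587666956336 1.9407334751121965 ctr [ 0.5039 -0.0086  0.1051]
0 [-0.454 -0.     0.891] [ 0.0089 -0.0077  0.013 ] [ 0.0309 -0.0138  0.013 ] theta 15.48667477203759
3 [-0.4534 -0.0238  0.891 ] [ 0.0085 -0.0079  0.013 ] [ 0.0301 -0.015   0.013 ] theta 18.25385084209707
[[387.7, 255.3], [364.4, 201.1]] (array([ 0.4852, -0.0069,  0.1353]), np.float64(0.008384145045934684))
[[390.0, 253.5], [365.3, 199.4]] (array([ 0.4885, -0.013 ,  0.1355]), np.float64(0.0064015123588653695))
[[388.4, 255.4], [368.1, 199.1]] (array([ 0.4813, -0.0097,  0.1419]), np.float64(0.0013038742349177062))
[[525 198]
 [543 291]
 [463 302]
 [448 209]] [array([ 0.6384, -0.3919,  0.026 ]), array([ 0.3936, -0.4176,  0.026 ]), array([ 0.3712, -0.209 ,  0.026 ]), array([ 0.6129, -0.1851,  0.026 ])]
```

View pics/c1.png

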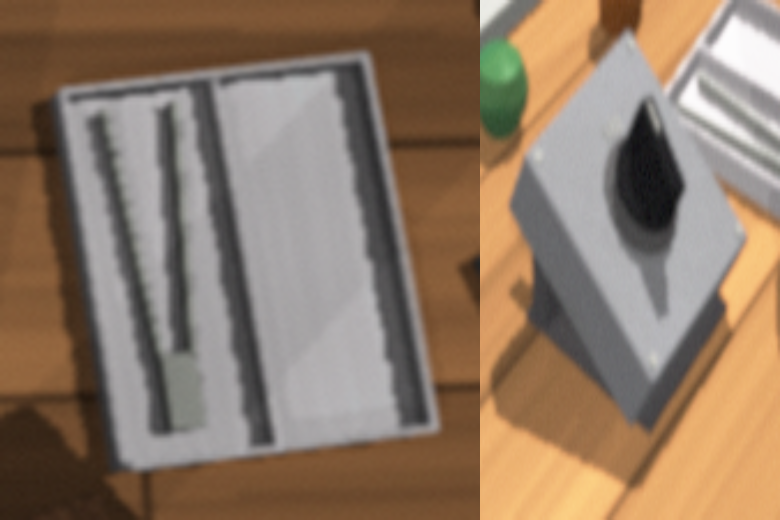

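The crop shows the tongs in the tray's left compartment, the empty right compartment (centre about (513,250)), and the knob's bar in the side view with its pointer up-slope.

The tool can only spin about the vertical, so I grip the bar high, near its top. First comes the traverse over the knob at safe height, then the spin to bar yaw of about -13°.

```bash
python3 -m creep '[[[-0.1085,0.1157,0,0,1],[-0.1085,0.1157,0,0,1],[-0.1085,0.1157,0,0,1],[-0.1085,0.1157,0,0,1],[-0.1085,0.1157,0,0,1],[-0.1085,0.1157,0,0,1],[-0.1085,0.1157,0,0,1],[-0.1085,0.1157,0,0,1]]]' 
python3 -m creep '[[[-0.1085,0.1157,0,0,1],[-0.1085,0.1157,0,0,1],[-0.1085,0.1157,0,0,1],[-0.1085,0.1157,0,0,1],[-0.1085,0.1157,0,0,1],[-0.1085,0.1157,0,0,1],[-0.1085,0.1157,0,0,1],[-0.1085,0.1157,0,0,1]]]' 
python3 -m creep '[[[-0.1085,0.1157,0,0,1],[-0.1085,0.1157,0,0,1],[-0.1085,0.1157,0,0,1],[-0.1085,0.1157,0,0,1],[0,0,0,-0.078,0.6],[0,0,0,-0.078,0.6],[0,0,0,-0.078,0.6],[0,0,0,-0.078,0.6]]]' 
python3 -m creep '[[[0,0,0,-0.078,0.6],[0,0,0,-0.078,0.6],[0,0,0,-0.078,0.6],[0,0,0,-0.078,0.6],[0,0,0,-0.078,0.6],[0,0,0,-0.078,0.6],[0,0,0,-0.078,0.6],[0,0,0,-0.078,0.6]]]' 
python3 -m creep '[[[0,0,0,-0.078,0.6],[0,0,0,-0.078,0.6],[0,0,0,-0.078,0.6],[0,0,0,-0.078,0.6],[0,0,0,-0.078,0.6],[0,0,0,-0.078,0.6],[0,0,0,-0.078,0.6],[0,0,0,-0.078,0.6]]]'
python3 -c "
from h import *
print(telemetry.get_obs())"
```

```text
clock: 4.22
tool_pos: [0.3639, -0.3697, 0.4049]
orientation: [-180.0, 0.0, -155.1]
force: [1.1, 1.2, -1.0]
opening: 0.0877
gripper_force: 0.0
clock: 4.88
tool_pos: [0.4433, -0.1286, 0.4051]
orientation: [-180.0, 0.1, -155.1]
force: [1.1, -0.7, 0.4]
opening: 0.0878
gripper_force: 0.0
clock: 5.55
tool_pos: [0.483, -0.0092, 0.4047]
orientation: [-180.0, 0.0, -126.6]
force: [0.4, 0.3, -0.5]
opening: 0.0665
gripper_force: 0.0
clock: 6.22
tool_pos: [0.4829, -0.0097, 0.4048]
orientation: [-180.0, 0.0, -70.5]
force: [-0.2, 0.5, 0.7]
opening: 0.0524
gripper_force: 0.0
clock: 6.88
tool_pos: [0.4829, -0.0097, 0.4048]
orientation: [-180.0, -0.0, -14.3]
force: [0.1, 0.4, 0.1]
opening: 0.0527
gripper_force: 0.0
{'clock': 6.8833, 'joint_pos': array([ 2.22514396e+01,  2.16392930e+00, -2.27361346e+01,  6.93003023e-04,
       -6.50798509e+01,  5.34068969e+01]), 'qvel': array([7.32597989e-02, 1.82072640e-02, 1.08185544e-01, 2.35627822e-02,
       3.71124037e-02, 8.36321591e+01]), 'tau': array([-5.14626154e-04, -3.14801645e+01,  2.83517987e+01,  6.68817714e+00,
        8.08392931e-02, -2.42966227e+00]), 'tool_pos': array([ 0.48291067, -0.00965663,  0.40483943]), 'orientation': array([-1.79988531e+02, -1.65009095e-02, -1.43413733e+01]), 'force': array([0.12448962, 0.36428469, 0.10728459]), 'moment': array([-0.08425103,  0.13149904, -0.0126049 ]), 'gripper_force': 0.0, 'opening': 0.05272059447894652}
```

```bash
python3 -m creep '[[[0,0,0.073,0,0.6],[0,0,0.073,0,0.6],[0,0,0.073,0,0.6],[0,0,0.073,0,0.6],[0,0,0.073,0,0.6],[0,0,0.073,0,0.6],[0,0,0,0,0.6],[0,0,0,0,0.6]]]'
python3 - <<'E'
from h import *
T=snapshot("top");S=snapshot("side")
cv2.imwrite("pics/c2.png",np.hstack([cv2.resize(T["frame"][190:310,340:440],(400,480)),cv2.resize(S["frame"][130:260,300:400],(370,480))])[:,:,::-1])
E
```

```text
clock: 7.55
tool_pos: [0.4829, -0.0097, 0.3169]
orientation: [179.9, 0.1, -14.7]
force: [-0.2, 0.1, 0.1]
opening: 0.0527
gripper_force: 0.0
```

View pics/c2.png

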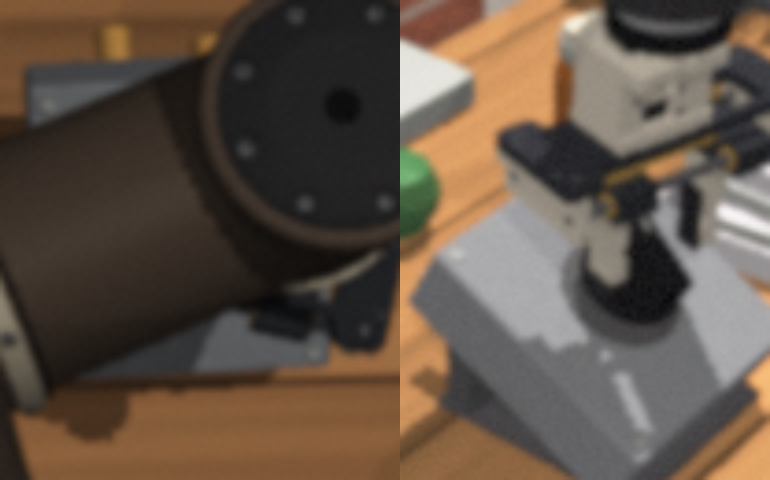

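The side part of the crop shows the two fingers straddling the black bar at about (365,200) full-frame, with the tips just above the flange. Closing now.

```bash
python3 -m creep '[[[0,0,0,0,0],[0,0,0,0,0],[0,0,0,0,0],[0,0,0,0,0],[0,0,0,0,0],[0,0,0,0,0]]]'
python3 -c "
from h import *
o=telemetry.get_obs();print(o['moment'],o['tau'])"
```

```text
clock: 8.15
tool_pos: [0.483, -0.0095, 0.3172]
orientation: [-180.0, -0.0, -14.7]
force: [-0.7, 4.6, 1.5]
opening: 0.0187
gripper_force: 29.7
[1.65896258 0.25308995 0.10667782] [ -2.25128017 -34.67134237  23.65026176   6.77528948  -0.63712645
  -0.08414345]
```

```bash
python3 -m creep '[[[0.006,-0.002,0.013,0,0],[0.006,-0.002,0.013,0,0],[0.006,-0.002,0.013,0,0],[0.006,-0.002,0.013,0,0],[0,0,0,0,0],[0,0,0,0,0]]]'
```

```text
clock: 8.65
tool_pos: [0.488, -0.0091, 0.3079]
orientation: [-180.0, -0.0, -14.7]
force: [-6.9, 2.9, 15.1]
opening: 0.0183
gripper_force: 30.3
```

```bash
python3 -m creep '[[[0,0,0,0.045,0],[0,0,0,0.045,0],[0,0,0,0.045,0],[0,0,0,0.045,0],[0,0,0,0.045,0],[0,0,0,0,0]]]'
python3 -c "
from h import *
o=telemetry.get_obs();print(o['moment'])"
```

```text
clock: 9.15
tool_pos: [0.4886, -0.0086, 0.3079]
orientation: [-179.8, -0.1, -35.1]
force: [-4.8, 5.1, 12.1]
opening: 0.02
gripper_force: 32.6
[2.35690857 1.73600214 0.32630951]
```

```bash
python3 -m creep '[[[0,0,0,0.045,0],[0,0,0,0.045,0],[0,0,0,0.045,0],[0,0,0,0.045,0],[0,0,0,0.045,0],[0,0,0,0,0]]]'
python3 -c "
from h import *
o=telemetry.get_obs();print(o['moment'])"
```

```text
clock: 9.65
tool_pos: [0.489, -0.0086, 0.308]
orientation: [-179.8, -0.0, -55.4]
force: [-3.4, 4.6, 11.6]
opening: 0.0217
gripper_force: 32.8
[2.09495234 0.95633918 0.19210047]
```

```bash
python3 -m creep '[[[0,0,0,0.045,0],[0,0,0,0.045,0],[0,0,0,0.045,0],[0,0,0,0.045,0],[0,0,0,0.045,0],[0,0,0,0,0]]]'
python3 -c "
from h import *
o=telemetry.get_obs();print(o['moment'])"
python3 -m creep '[[[0,0,0,0.02,0],[0,0,0,0.02,0],[0,0,0,0.02,0],[0,0,0,0,0]]]'
python3 -c "
from h import *
o=telemetry.get_obs();print(o['moment'])"
```

```text
clock: 10.15
tool_pos: [0.4893, -0.0086, 0.3082]
orientation: [-179.7, 0.0, -75.6]
force: [-1.8, 3.6, 11.7]
opening: 0.0225
gripper_force: 32.5
[1.67881351 0.4414808  0.15551935]
clock: 10.48
tool_pos: [0.4894, -0.0086, 0.3083]
orientation: [-179.7, 0.0, -80.9]
force: [-2.4, 4.2, 11.9]
opening: 0.0227
gripper_force: 32.3
[1.66055083 0.44903626 0.30347404]
```

```bash
python3 -m creep '[[[0,0,0,0.02,0],[0,0,0,0.02,0],[0,0,0,0.02,0],[0,0,0,0,0]]]'
python3 -c "
from h import *
o=telemetry.get_obs();print(o['moment'])"
```

```text
clock: 10.82
tool_pos: [0.4893, -0.0085, 0.3083]
orientation: [-179.7, 0.1, -86.2]
force: [-2.5, 4.0, 12.5]
opening: 0.0231
gripper_force: 32.8
[1.94764514 0.64638889 0.75435278]
```

```bash
python3 -m creep '[[[0,0,0,0,0.5],[0,0.005,-0.01,0,0.5],[0,0.01,-0.02,0,0.5],[0,0.01,-0.02,0,0.5],[0,0.0,-0.04,0,0.5],[0,0,-0.07,0,0.5],[0,0,-0.1,0,0.5],[0,0,-0.1,0,0.5]]]'
python3 -m creep '[[[0,0,-0.1,0,0.6],[0,-0.1,-0.1,0,0.6],[0.0,0,0,0,0.6]]]'
```

```text
clock: 11.48
tool_pos: [0.4828, -0.0097, 0.3796]
orientation: [180.0, -0.0, -86.2]
force: [0.2, 0.9, 0.4]
opening: 0.0438
gripper_force: 0.0
clock: 11.73
tool_pos: [0.5057, -0.008, 0.4235]
orientation: [-179.6, 0.0, -86.2]
force: [2.0, 0.3, 0.2]
opening: 0.0517
gripper_force: 0.0
```

```bash
python3 -m creep '[[[-0.1458,-0.0432,0,0,0.7],[-0.1458,-0.0432,0,0,0.7],[-0.1458,-0.0432,0,0,0.7],[-0.1458,-0.0432,0,0,0.7],[-0.1458,-0.0432,0,0,0.7],[-0.1458,-0.0432,0,0,0.7],[-0.1458,-0.0432,0,0,0.7],[-0.1458,-0.0432,0,0,0.7]]]'
python3 -m creep '[[[-0.1458,-0.0432,0,0,0.7],[-0.1458,-0.0432,0,0,0.7],[0,0,0,-0.075,0.7],[0,0,0,-0.075,0.7],[0,0,0,-0.075,0.7],[0,0,0,-0.075,0.7],[0,0,0,-0.075,0.7],[0,0,0,-0.075,0.7]]]'
python3 -m creep '[[[0,0,0,-0.075,0.7],[0,0,0,-0.075,0.7],[0,0,0,-0.075,0.7],[0,0,0,-0.075,0.7],[0,0,0,-0.075,0.7],[0,0,0,-0.075,0.7],[0,0,0,-0.075,0.7],[0,0,0,-0.075,0.7]]]'
python3 -m creep '[[[0,0,0,-0.075,0.7],[0,0,0,-0.075,0.7],[0,0,0,0,0.7]]]'
python3 - <<'E'
from h import *
T=snapshot("top");S=snapshot("side")
cv2.imwrite("pics/c3.png",np.hstack([cv2.resize(T["frame"][160:310,220:440],(440,300)),cv2.resize(S["frame"][130:300,200:420],(340,300))])[:,:,::-1])
cv2.imwrite("pics/c3.png",np.hstack([cv2.resize(T["frame"][195:295,335:435],(390,390),interpolation=2),cv2.resize(S["frame"][130:310,200:400],(400,390),interpolation=2)])[:,:,::-1])
r=[nets.landmark_of(p,"valve_grip")[0]["uv"] for p in(T,S)]; print(r,tri(T,r[0],S,r[1]))
m=[x for x in nets.masks_of(S,"paddle")]
for x in m: print(x["uv"],x["confidence"])
E
```

```text
clock: 12.4
tool_pos: [0.5567, 0.2304, 0.4188]
orientation: [180.0, -0.0, -86.2]
force: [0.1, -0.2, 0.4]
opening: 0.061
gripper_force: 0.0
clock: 13.07
tool_pos: [0.57, 0.2883, 0.4186]
orientation: [180.0, -0.0, -45.4]
force: [0.3, -0.4, 0.2]
opening: 0.0613
gripper_force: 0.0
clock: 13.73
tool_pos: [0.57, 0.2882, 0.4187]
orientation: [180.0, 0.0, 8.6]
force: [0.1, 0.7, -0.0]
opening: 0.0615
gripper_force: 0.0
clock: 13.98
tool_pos: [0.5701, 0.2883, 0.4187]
orientation: [180.0, 0.0, 22.1]
force: [0.3, 0.6, 0.2]
opening: 0.0615
gripper_force: 0.0
[[388.0, 253.4], [368.5, 201.2]] (array([ 0.48455431, -0.01157354,  0.13353   ]), np.float64(0.004471910545947049))
[339.0, 402.5] 0.78
[238.2, 287.6] 0.74
[315.5, 331.1] 0.71
[217.5, 447.5] 0.68
```

View pics/c3.png

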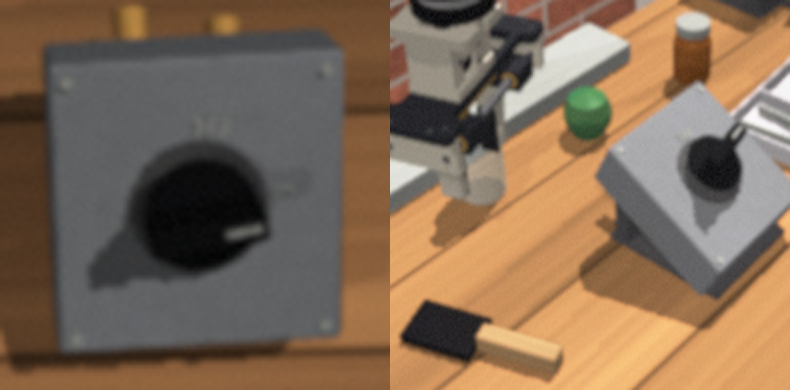

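The knob's inlay now points right, at about (398,255) in the top view, and the paddle is untouched. I overlay the modelled bar top for "sprung out" (green) and "pressed" (red) to check.

Run:
```python
from h import *
T=snapshot("top");S=snapshot("side")
Rc=R.from_euler("ZY",[2,-27],degrees=True).as_matrix(); n=Rc[:,2]
site=np.array([.484,-.009,.142])
th=1.42
def pts(press,h):
    b=Rc@np.array([np.cos(th),-np.sin(th),0]); y=np.cross(n,b); o=site-press*n+h*n
    return o,b,y
out=[]
for p,(x0,y0,w,hh) in((T,(350,220,75,75)),(S,(325,165,75,75))):
    k=7; I=cv2.resize(p["frame"][y0:y0+hh,x0:x0+w],None,fx=k,fy=k,interpolation=2)[:,:,::-1].copy()
    I=np.clip(I.astype(float)*1.8,0,255).astype(np.uint8)[:, :]
    for pr,col in((0,(0,255,0)),(.01,(0,0,255))):
        o,b,y=pts(pr,-.024)
        c=[o+.036*(np.cos(a)*b+np.sin(a)*y) for a in np.linspace(0,6.28,60)]
        o,b,y=pts(pr,.013); q=[o+s*b+t*y for s,t in((.035,.003),(.035,-.003),(.009,-.003),(.009,.003))]
        for P in(c,q): cv2.polylines(I,[np.int32((proj(p,P)-[x0,y0]+.5)*k)],True,col,1)
    out.append(cv2.resize(I,(390,390)))
cv2.imwrite("pics/c4.png",np.hstack(out))
```

```text
(no output)
```

View pics/c4.png

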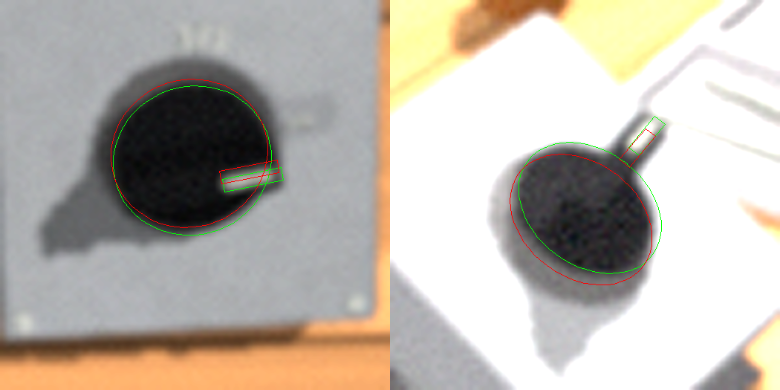

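The green outlines match in both views (inlay at the bar's end, flange rim), so the knob is sprung out and at the stop. Next is the paddle.

```bash
python3 -m creep '[[[0,0,0.16,0,0.7],[0,0,0.16,0,0.7],[0,0,0.16,0,0.7],[0,0,0.16,0,0.7],[0,0,0.16,0,0.7],[0,0,0.16,0,0.7],[0,0,0.16,0,0.7],[0,0,0.04,0,0.7]]]'
python3 -m creep '[[[0.01,0,0.023,0,0.7],[0,0,0,0,0],[0,0,0,0,0],[0,0,0,0,0],[0,0,0,0,0],[0,0,0,0,0],[0,0,0,0,0],[0,0,0,0,0]]]'
```

```text
clock: 15.0
tool_pos: [0.5685, 0.287, 0.1815]
orientation: [179.9, 0.4, 21.6]
force: [-1.3, -1.3, -1.3]
opening: 0.0615
gripper_force: 0.0
clock: 15.67
tool_pos: [0.5721, 0.2891, 0.183]
orientation: [-180.0, -0.1, 21.8]
force: [0.1, -1.6, 6.2]
opening: 0.0234
gripper_force: 29.9
```

```bash
python3 -m creep '[[[0,0,-0.05,0,0],[0,0,-0.16,0,0],[0,0,-0.16,0,0],[0,0,-0.16,0,0],[0,0,-0.16,0,0],[0,0,-0.16,0,0],[0,0,-0.16,0,0],[0,0,-0.16,0,0]]]'
python3 -m creep '[[[-0.0709,0.1293,0,0,0],[-0.0709,0.1293,0,0,0],[-0.0709,0.1293,0,0,0],[-0.0709,0.1293,0,0,0],[-0.0709,0.1293,0,0,0],[-0.0709,0.1293,0,0,0],[-0.0709,0.1293,0,0,0],[-0.0709,0.1293,0,0,0]]]'
python3 -m creep '[[[-0.0709,0.1293,0,0,0],[-0.0709,0.1293,0,0,0],[-0.0709,0.1293,0,0,0],[-0.0709,0.1293,0,0,0],[-0.0709,0.1293,0,0,0],[-0.0709,0.1293,0,0,0],[-0.0709,0.1293,0,0,0],[-0.0709,0.1293,0,0,0]]]'
python3 - <<'E'
from h import *
for k in range(3):
    T=snapshot("top");S=snapshot("side")
    for p in(T,S):
        for n in("tray_empty","tray"):print(n,[(np.round(atz(p,d["uv"],.004 if n!="tray" else 0),4),d["confidence"]) for d in nets.landmark_of(p,n)[:1]])
o=telemetry.get_obs();print(o["tool_pos"],o["opening"],o["gripper_force"])
E
```

```text
clock: 16.33
tool_pos: [0.5713, 0.2887, 0.4182]
orientation: [-180.0, 0.0, 21.8]
force: [1.0, 1.2, -1.6]
opening: 0.0235
gripper_force: 29.8
clock: 17.0
tool_pos: [0.5424, 0.0534, 0.4165]
orientation: [-180.0, 0.0, 21.8]
force: [0.5, 0.4, -2.5]
opening: 0.0238
gripper_force: 29.8
clock: 17.67
tool_pos: [0.5138, -0.1806, 0.4166]
orientation: [-180.0, -0.0, 21.8]
force: [0.0, -0.5, -1.6]
opening: 0.0242
gripper_force: 29.8
tray_empty [(array([ 0.5011, -0.358 ,  0.004 ]), 0.72)]
tray [(array([ 0.5043, -0.308 ,  0.    ]), 0.68)]
tray_empty [(array([ 0.5152, -0.3456,  0.004 ]), 0.84)]
tray [(array([ 0.4984, -0.3014,  0.    ]), 0.77)]
tray_empty [(array([ 0.5011, -0.3569,  0.004 ]), 0.81)]
tray [(array([ 0.5193, -0.004 ,  0.    ]), 0.67)]
tray_empty [(array([ 0.5153, -0.3649,  0.004 ]), 0.7)]
tray [(array([ 0.5032, -0.3115,  0.    ]), 0.91)]
tray_empty [(array([ 0.4999, -0.3644,  0.004 ]), 0.66)]
tray [(array([ 0.504 , -0.3107,  0.    ]), 0.96)]
tray_empty [(array([ 0.5166, -0.3557,  0.004 ]), 0.85)]
tray [(array([ 0.509 , -0.3125,  0.    ]), 0.62)]
[ 0.51466518 -0.17922366  0.4160644 ] 0.023420458058740167 29.83150362968445
```

Run:
```python
from h import *
np.set_printoptions(precision=4,suppress=True)
T=snapshot("top")
P=np.array([atz(T,(435+a/4,185+b/4),.026) for a,b in((60,90),(370,55),(438,428),(122,466),(208,80),(262,443))])[:,:2]
print(P,P[:4].mean(0)); d=P[0]+P[1]-P[2]-P[3]; print(np.degrees(np.arctan2(d[1],d[0])),np.linalg.norm(P[0]-P[1]),np.linalg.norm(P[0]-P[3]))
print("compartment ctr",(P[1]+P[2]+P[4]+P[5])/4)
```

```text
[[ 0.6168 -0.1906]
 [ 0.6363 -0.3985]
 [ 0.3909 -0.4214]
 [ 0.3723 -0.2154]
 [ 0.6215 -0.2888]
 [ 0.3845 -0.3062]] [ 0.5041 -0.3065]
5.557489496122051 0.20875361715861757 0.24571015674678282
compartment ctr [ 0.5083 -0.3537]
```

```bash
python3 -m creep '[[[-0.0698,0.131,0,0,0],[-0.0698,0.131,0,0,0],[-0.0698,0.131,0,0,0],[-0.0698,0.131,0,0,0],[-0.0698,0.131,0,0,0],[-0.0698,0.131,0,0,0],[0,0,0,0,0],[0,0,0,0.045,0]]]'
python3 -m creep '[[[0,0,0,0.045,0],[0,0,0,0.045,0],[0,0,0,0.045,0],[0,0,0.15,0,0],[0,0,0.2,0,0],[0,0,0.2,0,0],[0,0,0.2,0,0],[0,0,0.2,0,0]]]'
python3 -m creep '[[[0,0,0,0,0],[0,0,0,0,0]]]'
python3 - <<'E'
from h import *
T=snapshot("top");S=snapshot("side")
cv2.imwrite("pics/c5.png",np.hstack([cv2.resize(T["frame"][175:325,430:560],(416,480),interpolation=2),cv2.resize(S["frame"][130:250,340:440],(384,480),interpolation=2)])[:,:,::-1])
E
```

```text
clock: 19.28
tool_pos: [0.4946, -0.3581, 0.4154]
orientation: [-180.0, 0.1, 17.6]
force: [-0.4, 0.3, -1.7]
opening: 0.0239
gripper_force: 29.8
clock: 19.95
tool_pos: [0.4949, -0.3562, 0.2248]
orientation: [180.0, -0.1, 5.6]
force: [1.3, -0.3, -1.5]
opening: 0.0238
gripper_force: 29.8
clock: 20.12
tool_pos: [0.4947, -0.3562, 0.2246]
orientation: [-179.9, 0.3, 5.6]
force: [1.2, -0.2, -0.6]
opening: 0.0237
gripper_force: 29.8
```

View pics/c5.png

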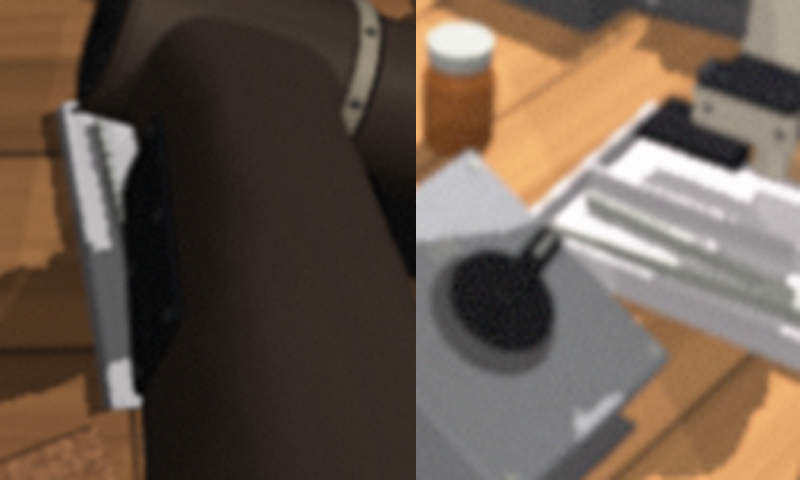

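The top view is blocked by the arm. The side view shows the blade (near (410,162)) over the far end of the empty compartment, parallel to the tray. I lower it while watching the force.

```bash
python3 -m creep '[[[0,0,0.06,0,0],[0,0,0.06,0,0],[0,0,0.045,0,0],[0,0,0,0,0]]]'
python3 -m creep '[[[0,0,0.01,0,0],[0,0,0.01,0,0],[0,0,0,0,0],[0,0,0,0,0]]]'
```

```text
clock: 20.55
tool_pos: [0.4954, -0.3564, 0.1939]
orientation: [180.0, -0.1, 5.6]
force: [-0.2, -0.8, -3.0]
opening: 0.0236
gripper_force: 29.8
clock: 20.88
tool_pos: [0.4953, -0.3565, 0.1897]
orientation: [180.0, -0.0, 5.6]
force: [-0.5, 0.1, -1.8]
opening: 0.0238
gripper_force: 29.8
```

```bash
python3 -m creep '[[[0,0,0.008,0,0],[0,0,0.008,0,0],[0,0,0,0,0],[0,0,0,0,0]]]'
```

```text
clock: 21.22
tool_pos: [0.4953, -0.3564, 0.1869]
orientation: [180.0, -0.0, 5.6]
force: [-2.3, 1.5, 7.2]
opening: 0.0235
gripper_force: 29.9
```

Contact with the floor (7 N). I release with a small opening, rise, and clear away.

```bash
python3 -m creep '[[[0,0,0,0,0.42],[0,0,0,0,0.42],[0,0,0,0,0.42],[0,0,0,0,0.42],[0,0,-0.05,0,0.42],[0,0,-0.15,0,0.42],[0,0,-0.2,0,0.42],[0,0,-0.2,0,0.42]]]'
python3 -m creep '[[[0,0,-0.2,0,1],[0,0,-0.2,0,1],[0,0.15,0,0,1],[0,0.15,0,0,1],[0,0.15,0,0,1],[0,0.15,0,0,1],[0,0.15,0,0,1],[0,0.15,0,0,1]]]'
python3 -m creep '[[[-0.1,0.15,0,0,1],[-0.1,0.15,0,0,1],[-0.1,0.15,0,0,1],[-0.1,0.15,0,0,1],[0,0,0,0,1],[0,0,0,0,1]]]'
python3 - <<'E'
from h import *
T=snapshot("top");S=snapshot("side")
cv2.imwrite("pics/c6.png",np.hstack([cv2.resize(T["frame"][130:310,320:560],(480,360),interpolation=2),cv2.resize(S["frame"][130:280,300:460],(320,360),interpolation=2)])[:,:,::-1])
E
```

```text
clock: 21.88
tool_pos: [0.4947, -0.3563, 0.3071]
orientation: [-180.0, 0.1, 5.6]
force: [1.4, -0.1, 0.2]
opening: 0.0365
gripper_force: 0.0
clock: 22.55
tool_pos: [0.5123, -0.5368, 0.3867]
orientation: [180.0, -0.0, 5.6]
force: [0.8, 0.3, 1.0]
opening: 0.0838
gripper_force: 0.0
clock: 23.05
tool_pos: [0.4426, -0.6646, 0.3854]
orientation: [-180.0, 0.0, 5.4]
force: [1.1, -0.5, 0.5]
opening: 0.088
gripper_force: 0.0
```

View pics/c6.png

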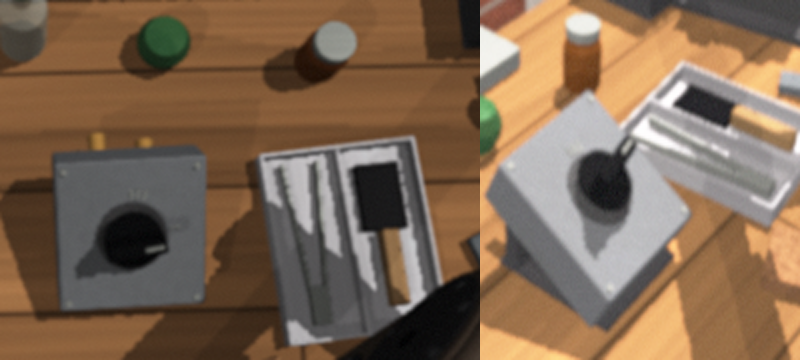

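The paddle lies flat and lengthwise in the empty compartment, around (511,235) top view. The tongs are in place, jar and bottle are standing, and the knob is at its stop.

```bash
python3 -c "
from plant import workorder
print(workorder.close_job())"
```

```text
the job is handed in; nothing more can be done
None
```

The job is handed in: the knob was pressed in, turned to its end stop and let spring back out; the paddle lies flat and lengthwise in the empty compartment; tongs, bottle and jar are undisturbed; and the gripper is open and clear. The grader returned no verdict.

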